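Hold the bath jar's bayonet lid at its airing mark

ROBOT

A 7-joint arm with a two-finger parallel gripper is mounted at the origin on the work surface. World frame = base frame: x ahead of the robot, y to its left, z up, the work surface at z = 0. Lengths are in m, angles in rad, forces in N, time in s.
With the tool pointing down it reaches from about 0.4 to 0.875 m from the base axis. Payload 6.5 kg.
Tool frame: the origin (TCP) lies at the centre of the arm's flange, where the gripper is bolted on; the fingertips stand 166 mm ahead of it and the grasp point (between the pads) lies 147 mm ahead of it; z points along the fingers, x is the direction in which the jaws open and shut, and the axes are right-handed (so a half turn about z gives the same grasp; the last joint's range is limited). The gripper opens to 88 mm and grips with 3 to 60 N. Pads are 18 mm wide; open, the fingers measure 123 mm over their backs; the gripper's body (75 mm by 187 mm) begins 45 mm behind the grasp point.
Start: joints at [-0.066, 0.536, -0.004, 1.538, 0.003, 1.067, -0.071], TCP at [0.65, 0, 0.405] pointing down, gripper open.
Joint ranges: [-2.7, 2.7], [-0.37, 2.16], [-1.27, 1.26], [0.24, 2.4], [-1.31, 4.45], [0.19, 1.91], [-2.76, 2.76]. Speed limits (rad/s): [2.39, 2.39, 3.14, 3.14, 3.14, 3.14, 3.14].

INTERFACE

Orientations are given as a unit quaternion [w, x, y, z].
In Python, from bench import bot, vision gives the robot as it stands. Calls block until the motion is done:
- bot.move_to(position, orientation): joint-space move of the TCP to a pose.
- bot.move_straight(position, max_speed=0.15, attitude=None): straight line of the TCP; attitude=None keeps the orientation; max_speed is the mean speed in m/s.
- bot.move_j(angles): joint-space move.
- bot.gripper_to(opening, newtons=None): finger opening in m; newtons is the grip in N (None keeps the last); returns when the fingers have stopped.
- bot.dwell(seconds).
- bot.ik(position, orientation): joint angles nearest the present ones, or None.
- vision.snapshot(name): name is "scene" or "side" or "wrist"; returns the picture (480x640x3 uint8, blue, green, red); there is no depth.
- vision.camera_info(name): a dict with "fx", "fy", "cx", "cy" (pixels), "D" ([k1, k2, p1, p2, k3] as OpenCV has them; the pictures are not rectified), "T" (4x4, takes a point from camera to world coordinates); the wrist camera has in their place "mount" (4x4, takes a point from camera to tool coordinates, whose origin is the TCP and whose axes are the tool frame's). Camera axes: x right, y down, z forward; pixel columns grow to the right and rows downward; lengths in m; the calibration is good to about 2 mm. A picture is of the moment at which its call begins: read the wrist's pose just before it. camera_info takes no time and is no camera call.
A pose or a line that the arm cannot do raises bot.PlanningError and nothing moves.
- bot.close_job(): hands the job in, once; it reports no verdict.
Readings, each from a call of its own:
- bot.read_time(): time.
- bot.read_joints(): joint angles.
- bot.read_joint_velocities(): joint speeds.
- bot.read_joint_efforts(): joint torques, N m.
- bot.read_tool_pos(): TCP position.
- bot.read_tcp_rot(): TCP orientation.
- bot.read_contact_force(): force on the tool from outside, world axes, zero at the start.
- bot.read_wrist_torque(): the same for the moment, N m.
- bot.read_width(): finger opening in m.
Only numpy, scipy, OpenCV 4.12 (cv2) and the standard library are available. Lean on these libraries where they do the work, as an engineer would, in place of code of your own. Each camera call takes 0.05 s, during which the arm holds its last target. There are 200 camera calls.

TASK

Swing the clear hinged cover of the beige nail box up by its orange tab and lay it gently back on its stop, then take out the jar lid and lower it into the neck of the glass jar with its wooden bar in line with the two black marks until it sits fully home. Twist it clockwise (seen from above) until the bar points at the green marks, half way to the lock, never on to the red marks where it clicks shut. The collar is sprung and would turn the lid back, so finish while still gripping the lid and holding it at the green marks; leave the cover open and the other bathroom things where they are.

Things in the scene. Friction and masses are not known exactly. Their poses are not given: they have to be found in the camera images.
- cover (a joint): angle of the nail box's clear cover (rad): 0 closed flat, grows as its front edge swings up and back, to its stop at 1.8 (a little past upright). The stiff hinge keeps it at any angle where it is left; about 1.5 N at the tab moves it. It starts between 0 and 0.3.
- box_hinge (a point): on the fixed beige nail box (120 along x, 150 along y, open walls 68 high, walls and floor 4 thick): middle of the hinge axis at its rear upper edge, 70.5 above the tiles. x points level from the box's front to its rear, y along the hinge, z up; the box centre lies 60 along -x. The cover is a clear plate with beige edges, 120 x 150 x 5.
- tab (a point): grip point of the cover's orange tab, in the cover's mid-plane, 150 from the hinge axis, 30 in front of the cover's front edge. The tab sticks out 44, is 24 wide (along y), 9 thick. x (in the cover's plane) points from tab to hinge, y along the hinge. Pinched across y from above, it pivots between the fingers as the cover swings.
- lid_grip (a point): grip point of the loose jar lid: on its axis, 46 above its underside, in its wooden bar grip. The bar runs along x, 52 long, 18 thick (along y), from 24 to 56 above the underside. z up; a half turn about z makes no difference. It starts upright on the nail box's floor under the cover.
- neck (a point): centre of the floor inside the glass jar's neck, 70 above the tiles, z up; the seated lid's underside rests here. x points at one green mark (the other is opposite). The black marks and the two gaps for the lugs lie 45 degrees counter-clockwise of x (from above) and at the half turn from there; the bar goes in along that line and is twisted 45 degrees clockwise to lie along x.
- ring (a joint): angle of the sprung brass collar in the jar's neck (rad), 0 at rest, growing clockwise from above. The lugs meet its posts after about 0.12 rad of twist and push it round: about 0.67 with the bar at the green marks; at 1.2 the lid counts as locked (click). Its spring (0.12 N m per rad) turns the lid back when let go.
- dish: small blue ceramic bowl, 72 wide, 26 high, on the bamboo tray beside the jar; origin under its centre. Leave alone.
- brush: wooden pumice brush, 100 x 36 x 28, on the bamboo tray; origin under its centre. Leave alone.
- shampoo: green bottle, 60 wide, 170 high, at the far side; origin under its centre. Leave alone.
- creamjar: amber cream jar, 70 wide, 70 high, at the left; origin under its centre. Leave alone.
- cup: white ceramic cup, 74 wide, 90 high, at the far side; origin under its centre. Leave alone.
- pumice: grey pumice stone, 75 x 50 x 30, at the far side; origin under its centre. Leave alone.
- soap: pink bar of soap, 80 x 55 x 25, at the right; origin under its centre. Leave alone.
- jarlid: the same lid, about 90 g; origin at the centre of its underside, same axes. Round plug 51 wide, 16 high, with two steel lugs at its foot (on +x and -x, in line with the bar, reaching 34 from the axis, 9 wide, 6 high); above it a blue-green disc 86 wide, from 16 to 24 above the underside, with white pointer lines along x.
- jar: the fixed jar with its tray; origin on the tiles under its axis, axes as neck. White shoulder 108 wide, 80 high, with the marks; red marks 80 degrees clockwise of the black. Steel flange 78 to 84 high, opening 57 wide plus the lug gaps; lugs turn clockwise beneath it, a stop blocks the other way. Bamboo tray 310 wide, 8 thick, rim 18 high.
There are look-alikes about, which are no part of the job. Of the things that look like the part that bears cover, the middle-sized one is meant.

How it is judged:
By the outcome, as a careful person would: the job done as asked, in the order asked, and still so for the second after the job is handed in, while the arm keeps its last pose, push and grip.
It also fails if it takes over 61 s, if anything falls off the work surface, if the arm or the gripper's body presses on something with over 40 N, if the wrist force passes 120 N, or if a joint passes its speed limit or range.

## Working session

There is one attempt and no reset: what is moved stays moved. The work goes in short steps, each a Python script; the robot and the scene stay as the last script left them, time stands still between calls to the robot, and variables do not carry over. Pictures are saved under pics/ and viewed, about 8 in all and at most 12, crops included, and the job is handed in when it is done.

```bash
ls; mkdir -p pics
python3 - <<'E'
from bench import bot, vision
import cv2,numpy as np
for n in("scene","side"):
    im=vision.snapshot(n); cv2.imwrite(f"pics/{n}0.png",im)
    i=vision.camera_info(n); print(n,{k:np.round(v,4).tolist() for k,v in i.items()})
im=vision.snapshot("wrist"); cv2.imwrite("pics/wrist0.png",im)
i=vision.camera_info("wrist"); print({k:np.round(v,4).tolist() for k,v in i.items()})
print(bot.read_tool_pos(),bot.read_tcp_rot(),bot.read_time())
E
```

```text
pics
scene {'fx': 485.4164, 'fy': 485.4164, 'cx': 328.267, 'cy': 242.1244, 'D': [-0.0716, 0.0, 0.0, 0.0, 0.0], 'T': [[-0.5032, 0.6751, -0.5395, 1.3322], [0.8641, 0.3855, -0.3236, 0.4623], [-0.0105, -0.629, -0.7774, 1.1764], [0.0, 0.0, 0.0, 1.0]]}
side {'fx': 518.7742, 'fy': 518.7742, 'cx': 317.5645, 'cy': 237.2739, 'D': [0.0229, 0.0, 0.0, 0.0, 0.0], 'T': [[0.7972, -0.318, 0.5131, -0.0325], [-0.6035, -0.4001, 0.6897, -0.8191], [-0.0141, -0.8595, -0.5109, 0.6798], [0.0, 0.0, 0.0, 1.0]]}
{'fx': 361.5044, 'fy': 361.5044, 'cx': 321.2033, 'cy': 241.1409, 'D': [-0.0268, 0.0, 0.0, 0.0, 0.0], 'mount': [[1.0, 0.0003, -0.0005, -0.0007], [-0.0001, 0.9633, 0.2683, -0.0696], [0.0006, -0.2683, 0.9633, 0.0207], [0.0, 0.0, 0.0, 1.0]]}
[ 6.49758606e-01 -1.43450563e-05  4.04066926e-01] [ 6.13269843e-05  9.99999787e-01  2.79777910e-05 -6.49616703e-04] 0.15
```

View pics/scene0.png

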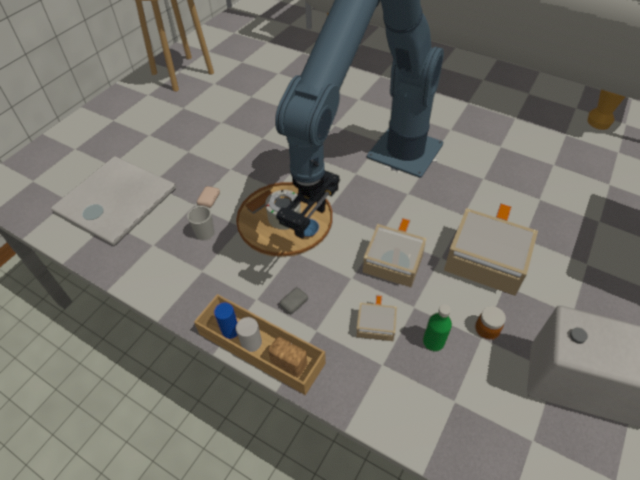

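View pics/side0.png

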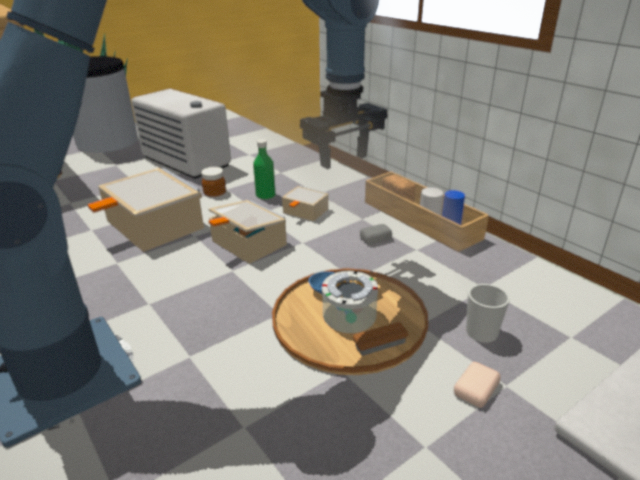

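Three boxes with orange tabs: large at scene (492,250), medium at (395,253), small at (378,320). The medium one, with the blue-green lid visible under its cover, fits the description. The jar is at scene (283,203) and side (350,290). I'll confirm with an enlarged crop.

Run:
```python
import cv2,numpy as np
a=cv2.imread("pics/scene0.png")[210:290,350:440]; b=cv2.imread("pics/side0.png")[190:265,200:300]; c=cv2.imread("pics/side0.png")[262:342,300:400]
f=lambda x:cv2.resize(x,(400,300),interpolation=cv2.INTER_CUBIC)
w=cv2.imread("pics/wrist0.png")
cv2.imwrite("pics/c1.png",np.vstack([np.hstack([f(a),f(b)]),np.hstack([f(c),f(w)])]))
```

```text
(no output)
```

View pics/c1.png

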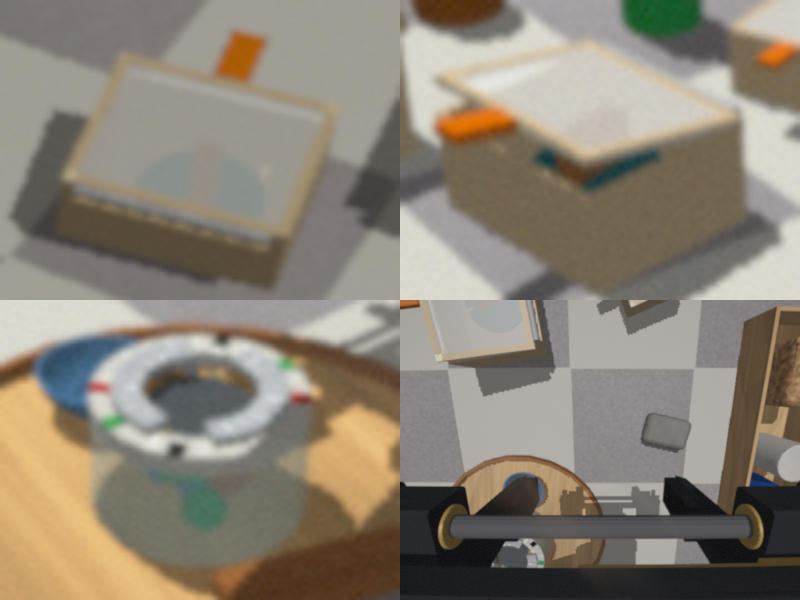

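The crop confirms it: the medium box has a slightly raised cover with an orange tab on the robot side, and the teal lid with its wooden bar is inside. The jar's red, green and black marks are readable. Next is a wrist look from above each.

```bash
cat > h.py <<'E'
from bench import bot, vision
import cv2,numpy as np
from scipy.spatial.transform import Rotation as R
def cam(n):
    i=vision.camera_info(n); K=np.array([[i['fx'],0,i['cx']],[0,i['fy'],i['cy']],[0,0,1.]]); return K,np.array(i['D'],float),i
def wT():
    T=np.eye(4); q=bot.read_tcp_rot(); T[:3,3]=bot.read_tool_pos(); T[:3,:3]=R.from_quat(q,scalar_first=True).as_matrix()
    return T@np.array(vision.camera_info("wrist")["mount"])
def unproj(n,uv,z,T=None):
    K,D,i=cam(n); T=np.array(i['T']) if T is None else T
    p=cv2.undistortPoints(np.array(uv,float).reshape(-1,1,2),K,D)[:,0]
    d=np.c_[p,np.ones(len(p))]@T[:3,:3].T; o=T[:3,3]
    return o+d*((np.broadcast_to(z,len(d))-o[2])/d[:,2])[:,None]
def proj(n,P,T=None):
    K,D,i=cam(n); T=np.array(i['T']) if T is None else T; M=np.linalg.inv(T)
    return cv2.projectPoints(np.array(P,float).reshape(-1,1,3),cv2.Rodrigues(M[:3,:3])[0],M[:3,3],K,D)[0][:,0]
def quat(yaw,pitch=None):
    # tool down, jaw (tool x) at world yaw
    return (R.from_euler('z',yaw)*R.from_euler('x',np.pi)).as_quat(scalar_first=True)
def shot(name):
    T=wT(); im=vision.snapshot("wrist"); cv2.imwrite(f"pics/{name}.png",im); np.save(f"pics/{name}.npy",T); return im,T
E
python3 - <<'E'
from h import *
b=unproj("scene",[(395,250)],.06)[0]; j=unproj("side",[(351,287)],.08)[0]
print(b,j,unproj("scene",[(283,203)],.08))
ims=[]
for n,p in(("wb",b),("wj",j)):
    bot.move_to([p[0],p[1]-.07,.42],quat(0)); ims.append(shot(n)[0])
cv2.imwrite("pics/c2.png",np.vstack([m[:300] for m in ims]))
print(bot.read_time())
E
```

```text
[0.486398   0.18161751 0.06      ] [ 0.50663885 -0.20075986  0.08      ] [[ 0.50574744 -0.19553156  0.08      ]]
2.4833
```

View pics/c2.png

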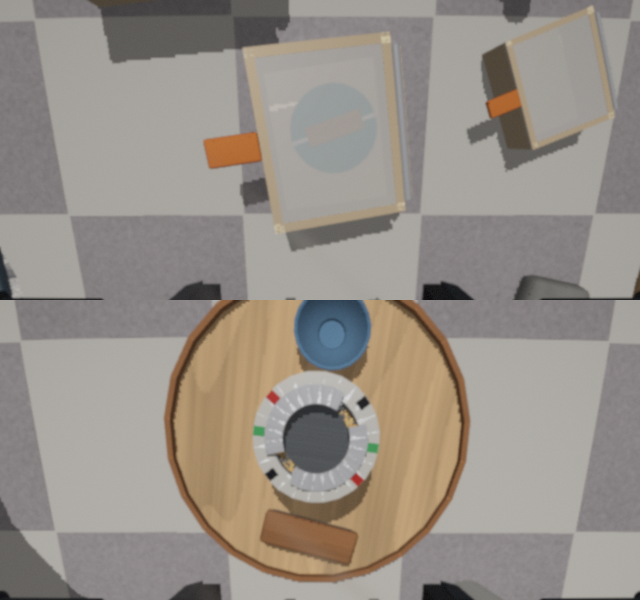

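The box's cover corners are at (248,51), (387,36), (404,208) and (279,230), with the tab end at (205,141) and (208,168). The lid disc is centred at (333,127), and its pointer runs from (288,144) to (375,116). For the jar (rows −300), the marks are green (259,131) and (372,148), black (363,103) and (271,174), red (273,97) and (357,179).

Run:
```python
from h import *
from scipy.optimize import least_squares
T=np.load("pics/wb.npy")
def cov(p,s,y):
    x,yy,a,th=p; c=np.array([-np.cos(a),-np.sin(a)]); l=np.array([-np.sin(a),np.cos(a)])
    xy=np.array([x,yy])+s*np.cos(th)*c+y*l; return [*xy,.0705+s*np.sin(th)]
pts=[(120,75),(0,75),(0,-75),(120,-75),(164,12),(164,-12)]
obs=np.array([(248,51),(387,36),(404,208),(279,230),(205,141),(208,168)],float)
f=lambda p:(proj("wrist",[cov(p,s/1e3,y/1e3) for s,y in pts],T)-obs).ravel()
r=least_squares(f,[.54,.19,.1,.15],x_scale=[.01,.01,.05,.05]); print("box",r.x,np.round(f(r.x),1))
print("tab",cov(r.x,.15,0))
print("lid",unproj("wrist",[(333,127)],.028,T))
e=unproj("wrist",[(288,144),(375,116)],.028,T); d=e[1]-e[0]; print("lidyaw",np.degrees(np.arctan2(d[1],d[0])),e.mean(0))
T=np.load("pics/wj.npy")
for n,m in dict(green=[(259,131),(372,148)],black=[(271,174),(363,103)],red=[(357,179),(273,97)]).items():
    e=unproj("wrist",m,.081,T); d=e[1]-e[0]; print(n,e.mean(0),np.degrees(np.arctan2(d[1],d[0])),np.linalg.norm(d))
```

```text
box [0.55398945 0.19202912 0.1387179  0.11447782] [-4.3 -0.1  2.8 -3.1  0.7  2.8 -3.1  1.9  0.4 -1.2  3.6  0.9]
tab [np.float64(0.4064027220678258), np.float64(0.17142386593970965), np.float64(0.0876341907342928)]
lid [[0.49880624 0.1933904  0.028     ]]
lidyaw 17.192132204997495 [0.49696345 0.19048127 0.028     ]
green [ 0.50178799 -0.19848383  0.081     ] -8.163549442072027 0.09697398624394861
black [ 0.50185679 -0.19832283  0.081     ] 36.76601972386157 0.09762205007458798
red [ 0.5020773  -0.19813346  0.081     ] 136.69328958222818 0.09786642864671442
```

Run:
```python
from h import *
from scipy.optimize import least_squares
T=np.load("pics/wb.npy")
def cov(p,s,y):
    x,yy,a,th=p; c=np.array([-np.cos(a),-np.sin(a)]); l=np.array([-np.sin(a),np.cos(a)])
    xy=np.array([x,yy])+s*np.cos(th)*c+y*l; return [*xy,.0705+s*np.sin(th)]
pts=[(120,75),(0,75),(0,-75),(120,-75),(164,12),(164,-12)]
obs=np.array([(248,51),(387,36),(404,208),(279,230),(205,141),(208,168)],float)
so=np.array([(210,209.5),(247.5,200.5),(285,219.5),(246,230.5)])
P=lambda p:[cov(p,s/1e3,y/1e3) for s,y in pts]
f=lambda p:np.r_[(proj("wrist",P(p),T)-obs).ravel(),2*(proj("side",P(p)[:4])-so).ravel()]
r=least_squares(f,[.54,.19,.1,.15],x_scale=[.01,.01,.05,.05],loss='soft_l1'); print("box",r.x,np.round(f(r.x),1))
print("tab",cov(r.x,.15,0))
```

```text
box [0.55578697 0.19051378 0.13187262 0.1733488 ] [-2.  -1.6  5.6 -1.2  2.   4.5 -1.6  4.5  0.6 -0.9  3.8  2.  -4.  -0.
 -1.1  1.7  0.2  2.2 -0.3  0.4]
tab [np.float64(0.40931793864247834), np.float64(0.1710857737085939), np.float64(0.09637228867851032)]
```

```bash
cat >> h.py <<'E'
BOX=np.array([.5550,.1910,.134,.15])
def tab(th,s=.15):
    x,y,a,_=BOX; return np.array([x-s*np.cos(th)*np.cos(a),y-s*np.cos(th)*np.sin(a),.0705+s*np.sin(th)])
UP=np.array([0,0,.147])
E
python3 - <<'E'
from h import *
q=quat(BOX[2]-np.pi/2)
bot.gripper_to(.06)
bot.move_to(tab(.15)+UP+[0,0,.06],q); print(bot.read_joints())
bot.move_straight(tab(.15)+UP,max_speed=.1); print(bot.read_contact_force())
bot.gripper_to(.0,8); print(bot.read_width(),bot.read_contact_force(),bot.read_time())
for th in np.arange(.25,.56,.1):
    bot.move_straight(tab(th)+UP,max_speed=.08); print(round(th,2),np.round(bot.read_contact_force(),1),bot.read_width())
cv2.imwrite("pics/s1.png",vision.snapshot("side")[100:340,130:450].repeat(2,0).repeat(2,1)); print(bot.read_time())
E
```

```text
[-0.6392903   0.35798395  0.16748219  2.15865414 -0.09885721  0.6313903
 -1.83969365]
[0.44801733 0.20406808 0.55129728]
0.023822332523931376 [-0.74967184  0.67770161 -0.12525225] 6.45
0.25 [-0.7  2.1  0.9] 0.023250548645809988
0.35 [-1.5  2.9  0.3] 0.02336217839114091
0.45 [-2.   2.6  0.7] 0.023728021302863937
0.55 [-2.1  3.8  1.5] 0.023479653100087615
7.8333
```

View pics/s1.png

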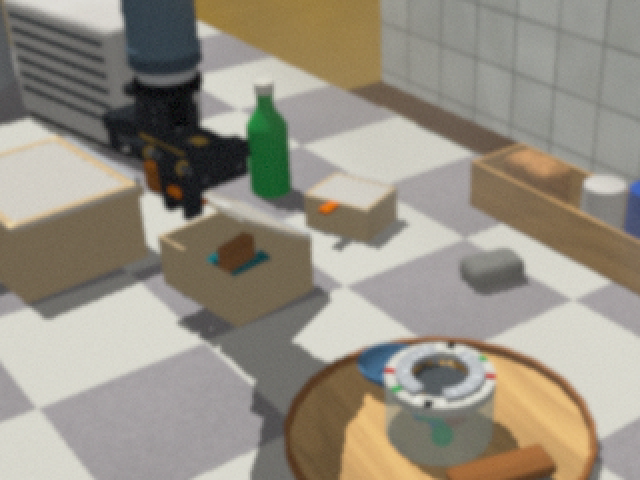

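The tab is gripped (23.5 mm wide, 24 expected) and the cover is rising. I'll continue to the stop, watching the force.

Run:
```python
from h import *
for th in np.r_[np.arange(.67,1.66,.12),1.68,1.72,1.76,1.79,1.82]:
    bot.move_straight(tab(th)+UP,max_speed=.08 if th<1.65 else .04); F=np.array(bot.read_contact_force()); print(round(th,2),np.round(F,1),round(bot.read_width(),4))
    if np.linalg.norm(F)>11: print("stop"); break
print(bot.read_tool_pos()-tab(th)-UP)
cv2.imwrite("pics/s2.png",np.vstack([vision.snapshot("side")[100:250,180:380],vision.snapshot("scene")[170:320,320:520]]).repeat(2,0).repeat(2,1)); print(bot.read_time())
```

```text
0.67 [-1.3  3.3  0.4] 0.0236
0.79 [-0.4  4.9  0.3] 0.0235
0.91 [ 0.6  4.8 -0.5] 0.0236
1.03 [ 1.5  5.1 -1.7] 0.0237
1.15 [ 1.6  5.4 -3.3] 0.0238
1.27 [ 0.5  6.5 -3.9] 0.0239
1.39 [ 1.3  6.5 -4.3] 0.0241
1.51 [-0.2  6.7 -4.9] 0.0233
1.63 [ 0.1  5.8 -5. ] 0.0239
1.68 [-1.1  6.8 -5.4] 0.0239
1.72 [-1.3  6.5 -5.6] 0.0242
1.76 [-7.9  4.3  0.3] 0.0238
1.79 [-9.   3.4  2.9] 0.0238
1.82 [-10.2   3.2   2.8] 0.0237
stop
[-0.00300344  0.00073249 -0.00217564]
12.7583
```

View pics/s2.png

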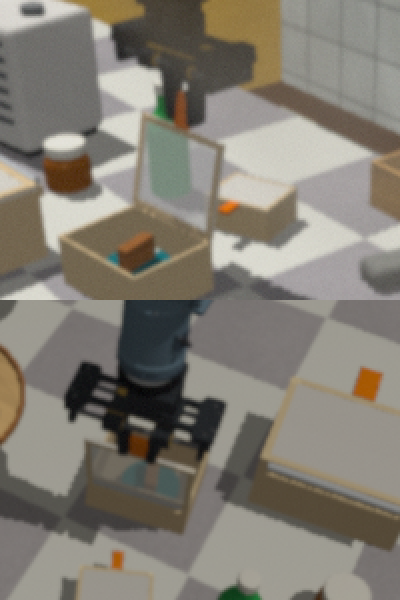

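The cover is leaning back past upright, and the force rise from 1.76 rad shows it is on the stop. I'll release it and look at the uncovered lid.

Run:
```python
from h import *
p=np.array(bot.read_tool_pos())
bot.gripper_to(.05); print(bot.read_contact_force())
bot.move_straight(p+[0,0,.06],max_speed=.15)
bot.move_to([.497,.125,.36],quat(0)); im,T=shot("wl"); print(bot.read_time())
u=proj("wrist",[[.498,.192,.04]],T)[0]; print(u)
x,y=np.clip((u-[130,100]).astype(int),0,None); c=im[y:y+200,x:x+260]; print(x,y)
cv2.imwrite("pics/c3.png",cv2.resize(c,None,fx=3,fy=3,interpolation=cv2.INTER_CUBIC))
```

```text
[ 0.05878354  0.33023881 -0.87239857]
15.1417
[323.35997796 144.11205676]
193 44
```

View pics/c3.png

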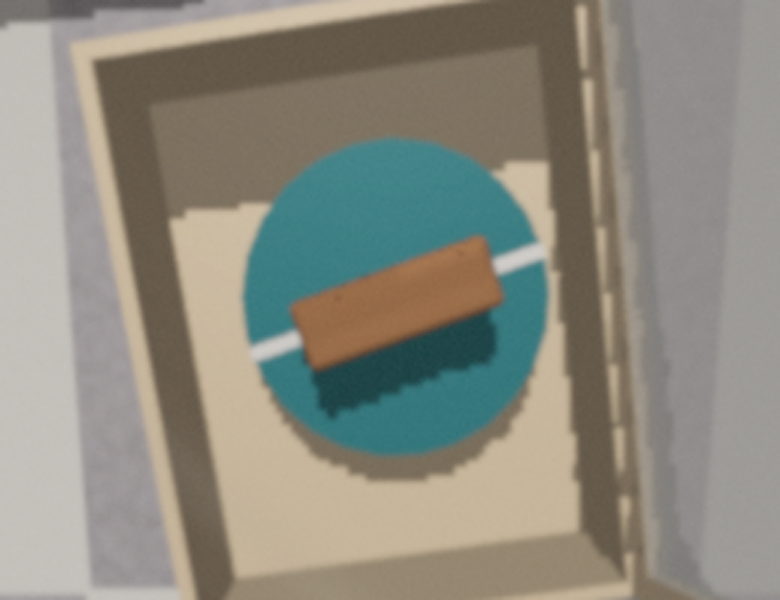

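The lid is clear to see: the disc centre is at crop (395.5,296), the pointer ends at (250,353) and (543,250), and the bar centre at (398,302). Next I grasp it.

Run:
```python
from h import *
T=np.load("pics/wl.npy"); o=np.array([193,44])
g=lambda l:o+np.array(l)/3.-.33
d=unproj("wrist",g([(395.5,296)]),.028,T)[0]; e=unproj("wrist",g([(250,353),(543,250)]),.028,T)
b=unproj("wrist",g([(291,304),(484,236),(503,299),(315,371)]),.060,T)
v=e[1]-e[0]; w=b[1]-b[0]+b[2]-b[3]
ye,yb=[np.arctan2(t[1],t[0]) for t in(v,w)]
print(d,e.mean(0),b.mean(0),np.degrees([ye,yb]))
c=(d+e.mean(0)+b.mean(0))/3; yaw=(ye+yb)/2
P=np.array([c[0],c[1],.052]); q=quat(yaw-np.pi/2)
bot.move_to(P+UP+[0,0,.10],q); bot.move_straight(P+UP+[0,0,.02],max_speed=.12); print(bot.read_contact_force())
bot.move_straight(P+UP,max_speed=.05); print(bot.read_contact_force(),bot.read_tool_pos()-P-UP)
bot.gripper_to(0,40); print(bot.read_width(),bot.read_contact_force())
tp=np.array(bot.read_tool_pos()); tr=R.from_quat(bot.read_tcp_rot(),scalar_first=True).as_matrix()
print("offset lid in tool:",tr.T@(P-[0,0,.002]-tp), bot.read_time())
bot.move_straight(P+UP+[0,0,.10],max_speed=.12)
print(bot.read_width(),bot.read_contact_force(),bot.read_time(),bot.read_joints())
```

```text
[0.49900797 0.19332358 0.028     ] [0.49881144 0.19172624 0.028     ] [0.49927406 0.19178642 0.06      ] [18.78404985 19.59349755]
[0.05912871 0.00417273 0.47436042]
[ 0.68950694 -0.18065769  0.24969157] [-7.52461824e-05 -5.86967087e-05 -2.51979593e-04]
0.017513833682345836 [ 0.61257023 -1.13498138  0.18543112]
offset lid in tool: [-9.51884255e-05  4.66414629e-05  1.49086440e-01] 18.2083
0.01765113082842898 [ 0.53513168  0.33638219 -0.73280123] 19.1917 [-0.56697969  0.49093119  0.14687674  1.9343813  -0.10424123  0.7248215
 -1.59475474]
```

```bash
cat >> h.py <<'E'
J=np.array([.5019,-.1983,0]); YB=np.radians(36.8); HG=.048
def jz(u,dx=0,dy=0): return J+UP+[dx,dy,u+HG]   # u = lid underside height
E
python3 - <<'E'
from h import *
p=np.array(bot.read_tool_pos())
bot.move_straight([p[0]-.01,.03,p[2]+.03],max_speed=.2)
bot.move_to(jz(.12),quat(YB-np.pi/2))
bot.move_straight(jz(.092),max_speed=.1); print(bot.read_tool_pos()-jz(.092),bot.read_contact_force(),bot.read_width(),bot.read_time())
a=vision.snapshot("side")[240:360,270:430]; b=vision.snapshot("scene")[150:270,210:370]
w,_=shot("wj2")
f=lambda x:cv2.resize(x,(640,300),interpolation=cv2.INTER_CUBIC) if 0 else cv2.resize(x,None,fx=2.5,fy=2.5,interpolation=cv2.INTER_CUBIC)
cv2.imwrite("pics/s3.png",np.vstack([np.hstack([f(a),f(b)]),cv2.resize(w[100:350],(800,300))]))
E
```

```text
[ 0.00021607  0.001005   -0.00018976] [ 0.28945711 -0.51495699 -0.42791606] 0.017843107154126132 21.5167
```

View pics/s3.png

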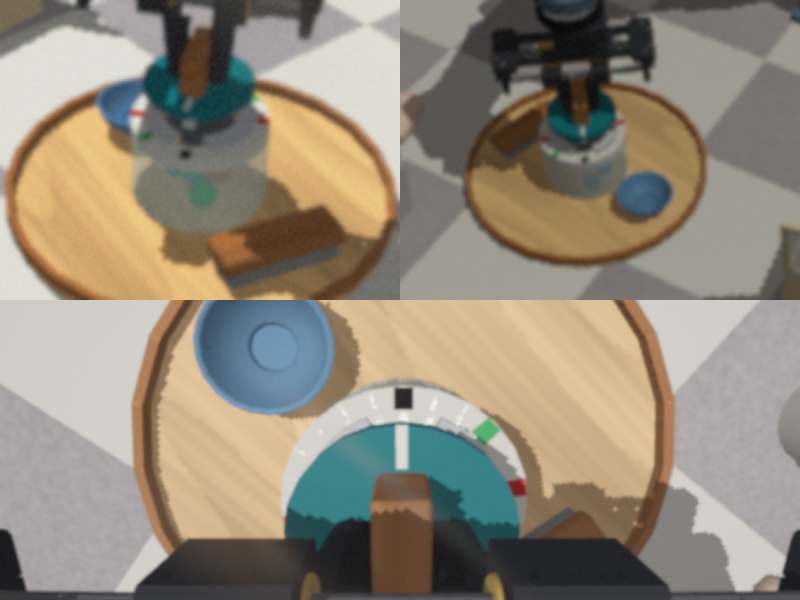

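The pointer (402,447) lines up with the black mark (403,398) in the wrist view. I'll descend with force checks.

Run:
```python
from h import *
for u in [.085,.082,.079,.076,.074,.072,.071,.070,.069,.068,.067]:
    bot.move_straight(jz(u),max_speed=.04); F=np.array(bot.read_contact_force()); t=np.array(bot.read_tool_pos())
    print(u,np.round(F,1),np.round((t-jz(0))*1e3,1),np.round(bot.read_wrist_torque(),2),round(bot.read_width(),4))
    if F[2]>8 or np.hypot(F[0],F[1])>10: print("stop");break
print(bot.read_time())
```

```text
0.085 [-0.9 -0.4 -0.7] [-0.2  0.  84.7] [ 0.03  0.09 -0.06] 0.0179
0.082 [ 0.5 -0.6 -0.2] [-0.1  0.  81.8] [0.04 0.05 0.04] 0.0178
0.079 [-0.2  0.3 -0.8] [-0.1  0.  78.8] [0.05 0.11 0.05] 0.0177
0.076 [ 0.7  1.4 -2.1] [-0.1  0.  75.8] [ 0.03  0.06 -0.02] 0.0176
0.074 [-1.  -0.3 -0.7] [-0.   0.  73.9] [-0.01  0.04 -0.02] 0.0175
0.072 [ 0.2  0.5 -1.3] [-0.1 -0.  71.9] [0.04 0.07 0.03] 0.0175
0.071 [-0.1  0.3 -2.4] [-0.  0. 71.] [0.06 0.05 0.04] 0.0177
0.07 [ 0.  -0.1 -0.7] [ 0.1 -0.1 70.1] [-0.    0.07 -0.  ] 0.0174
0.069 [-3.4  0.2 12.3] [ 0.1 -0.2 70.1] [0.35 0.75 0.06] 0.0177
stop
23.9917
```

It seated at exactly 70 mm with the force rising. Now the clockwise twist.

Run:
```python
from h import *
for a in [0,7.5,15,22.5,30,37.5,42,45]:
    bot.move_straight(jz(.0697),max_speed=.03,attitude=quat(YB-np.radians(a)-np.pi/2))
    print(a,np.round(bot.read_contact_force(),1),np.round((np.array(bot.read_tool_pos())-jz(0))*1e3,1),np.round(bot.read_wrist_torque(),2),round(bot.read_width(),4),bot.read_time())
bot.dwell(.3)
r=R.from_quat(bot.read_tcp_rot(),scalar_first=True).as_matrix()[:,0]; print("bar yaw",np.degrees(np.arctan2(r[1],r[0]))+90)
w,T=shot("wj3"); s=vision.snapshot("side")[240:360,270:430]; c=vision.snapshot("scene")[150:270,210:370]
f=lambda x:cv2.resize(x,None,fx=2.5,fy=2.5,interpolation=cv2.INTER_CUBIC)
cv2.imwrite("pics/s4.png",np.vstack([np.hstack([f(s),f(c)]),cv2.resize(w[130:310,160:480],(800,300),interpolation=cv2.INTER_CUBIC)[:300]]))
```

```text
0 [-1.8 -0.2  6.2] [ 0.1 -0.1 70.1] [0.19 0.41 0.03] 0.0175 24.2417
7.5 [-0.8 -0.4  5.3] [ 0.3 -0.2 70.1] [ 0.12  0.22 -0.05] 0.0175 24.525
15 [-0.6 -0.4  5.4] [ 0.4 -0.2 70.1] [0.   0.13 0.  ] 0.0176 24.8083
22.5 [ 0.2 -1.1  5.1] [ 0.4 -0.4 70.1] [-0.02  0.21  0.  ] 0.0177 25.0917
30 [ 0.2 -0.2  4.2] [ 0.4 -0.4 70.1] [-0.06  0.16  0.04] 0.0176 25.375
37.5 [-1.3 -1.8  4.8] [ 0.4 -0.4 70.1] [-0.06  0.17  0.04] 0.0173 25.6583
42 [-0.7 -0.3  4.8] [ 0.3 -0.4 70.1] [-0.01  0.19  0.  ] 0.0178 25.9083
45 [-0.9 -0.8  6.4] [ 0.3 -0.4 70.1] [0.02 0.18 0.07] 0.018 26.1583
bar yaw -8.179142439476735
```

View pics/s4.png

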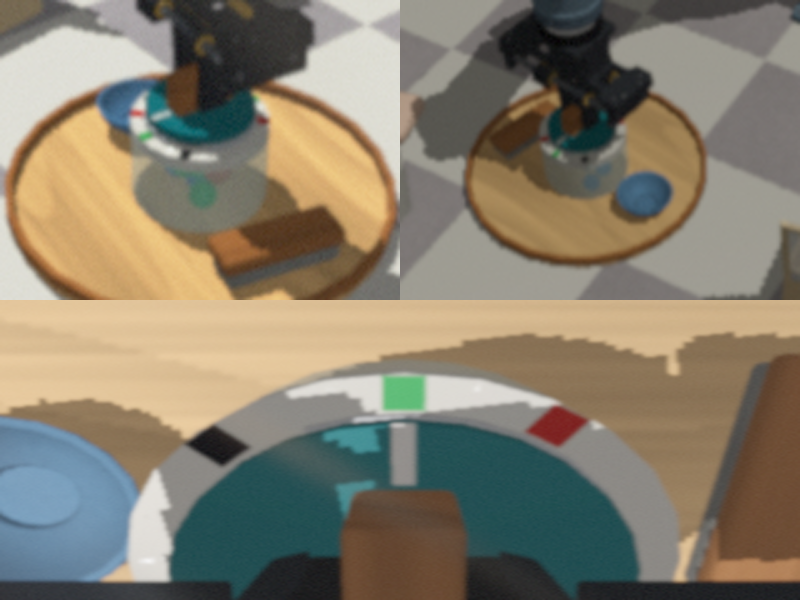

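The pointer (403,455) is dead on the green mark (404,393). One last look at the cover and the bystanders before handing in.

Run:
```python
from h import *
cv2.imwrite("pics/s5.png",vision.snapshot("scene")); print(bot.read_time())
```

```text
26.6583
```

View pics/s5.png

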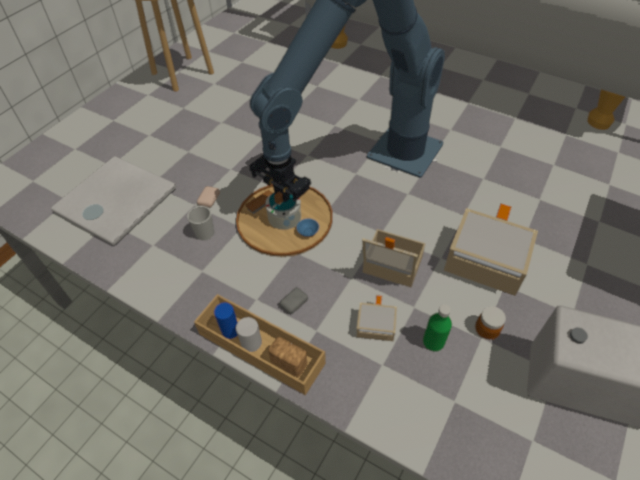

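The cover stands open (tab at 390,243), the box is empty and nothing else has moved.

```bash
python3 -c "
from h import *
bot.close_job()"
```

```text
the job is handed in; nothing more can be done
```

The job is handed in at about 27 s on the robot's clock, with the lid still gripped and held at the green marks.

- **Cover:** I used the middle-sized box. The tab was pinched and the cover swung back until the force rose from about 1.76 rad to roughly 11 N, which I took as the stop. I then released it. The last picture shows it still open, but I did not measure its final angle. Lateral force on the tab reached about 7 N during the swing, so my hinge estimate was slightly off.
- **Lid:** It went into the neck in line with the black marks and stopped at 70.1 mm (70 expected), with the force rising to 12 N. I then twisted it 45° clockwise, keeping a light downward press of about 5 N.
- **Last checks:** The bar is at −8.2°, the same as the measured green line, and the wrist picture shows the pointer centred on the green mark, well short of red. The grip width is steady at about 18 mm. The other items look unmoved.
- **Uncertain:** The wrist torque reading about the vertical was mostly within its noise (about ±0.07 N m). The expected 0.08 N m from the collar spring therefore could not be confirmed, and the lid's angle rests on the picture and the tool angle.

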